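Recharge the refillable spray can

TASK

Swing the charging station's shut-off lever all the way over to open the air, then take the refillable spray can that stands on the bench, set it upright on the middle of the station's sprung pad and press it straight down until it is fully home on the collar, keeping it there for a second. Then stand the can upright in the free bay of the rack and let go, leaving the lever open and the jar, the bottle and the full can standing where they are.

Things in the scene. Friction and masses are not known exactly. Their poses are not given: they have to be found in the camera images.
- can: The refillable can to charge: bare aluminium, 56 mm in diameter, straight side to 112 mm, domed shoulder, black spray head 18 mm wide; 140 mm tall, 0.15 to 0.31 kg. It stands on the bench in a row along x with the jar and the bottle, at any of three places, over 20 mm free around it, more on its +y and -y sides. Origin at the centre of its flat underside, z up its axis.
- station: Air-charging station fixed on the bench: a green box 170 (x) x 250 (y) x 45 mm high, turned by up to 0.3 rad. Origin at the centre of its underside, z up. On its deck: at y = +55 mm a steel collar with the sprung pad in it, at y = -75 mm the shut-off lever; at x = +62 mm a gauge and a block, below 70 mm high.
- pad_top (a point): Centre of the top face of the station's sprung pad, a black rubber disc 48 mm in diameter, which stands 67 mm above the bench, 14 mm proud of the collar, and moves straight down with it.
- collar (a point): Centre of the flat top of the steel collar round the pad, 82 mm outside diameter, 53 mm above the bench, fixed. A can on the pad is fully home when its underside, wider than the pad, rests on this collar.
- pad (a joint): Travel of the sprung pad in m: 0 = up, grows as it is pressed; about 0.014 when the can's underside meets the collar (stop at 0.016). The spring takes about 5 N to start moving (it carries the standing can) and about 15 N at 14 mm; it springs back.
- lever (a joint): Angle of the shut-off lever in rad: 0 = shut, leaning 0.5 rad from upright to the station's -x; 1.0 = open, leaning 0.5 rad to its +x. Starts at 0 to 0.2. Turns about the station's y axis, pivot at x = 0, y = -75 mm, 67 mm above the bench; stays where it is left (stiff, under 2 N at the ball).
- lever_tip (a point): Centre of the steel ball, 26 mm across, at the end of the lever's 10 mm rod, 80 mm from the pivot (the ball's top is at most 160 mm above the bench).
- rack: Shallow dark steel rack fixed on the bench, 215 (x) x 120 (y) x 20 mm high, walls and floor 5 mm thick, with one wall across the middle making two bays, each about 100 x 110 mm inside. Origin at the centre of its underside; turned by up to 0.25 rad. The bay on its -x side (nearer the robot) is free.
- rack_free (a point): Centre of the inner floor of the free bay, 5 mm above the bench.
- full_can: A full can exactly like the one to charge, standing in the other bay of the rack. Bystander; origin at the centre of its underside.
- jar: Bystander: amber glass jar with a steel lid, 64 mm in diameter, 85 mm tall, in the row with the can. Origin at the centre of its underside.
- bottle: Bystander: grey plastic bottle with a narrow neck and white cap, 52 mm in diameter, 135 mm tall, in the row with the can. Origin at the centre of its underside.
Not all that is in view belongs to the job. Leave any orange or yellow look-alike of the can alone.

How it is judged (in metres and radians):
On the way, in this order (a step that is already met when the one before it is completed fails the run):
1. the shut-off lever is swung fully open while the pad is up (value of joint lever above 0.85 rad and value of joint pad below 0.004 m), for 0.1 s.
2. with the lever open, the can, upright and centred within 12 mm, presses the pad fully down (over 12 mm) for a second (value of joint lever above 0.85 rad and value of joint pad above 0.012 m and contact force between can and pad above 3 N and horizontal distance between can and pad_top below 0.012 m and angle between can's own z axis and vertical below 0.12 rad), for 0.9 s.
At the end, for the whole second after the job is handed in: The charged can stands upright (within 0.08 rad) and still on the floor of the rack's free bay, released; the lever is open (over 0.85 rad of 1.0), the pad is up again, and the full can still stands in the other bay (horizontal distance between can and rack_free below 0.04 m and z of each of can, full_can in the frame of rack below 0.01 m and angle between each of can, full_can's own z axis and vertical below 0.08 rad and linear speed of can below 0.02 m/s and value of joint lever above 0.85 rad and value of joint pad below 0.002 m and x of full_can in the frame of rack above 0.02 m); the robot touches nothing.
It fails at once if the jar, the bottle or the full can is moved more than 30 mm or tipped (distance of any of jar, bottle, full_can from where it was at the start of the episode above 0.03 m or angle between any of jar, bottle, full_can's own z axis and vertical above 0.4 rad).
It also fails if it takes over 66 s, if anything falls off the work surface, if the arm or the gripper's body presses on something with over 40 N, if the wrist force passes 120 N, or if a joint passes its speed limit or range.

ROBOT

A 6-joint arm with a two-finger parallel gripper is mounted at the origin on the work surface. World frame = base frame: x ahead of the robot, y to its left, z up, the work surface at z = 0. Lengths are in m, angles in degrees, forces in N, time in s.
With the tool pointing down it reaches from about 0.325 to 0.9 m from the base axis. Payload 6.1 kg.
Tool frame: the origin (TCP) lies on the centre line of the jaws, within the pads' length; the fingertips stand 8 mm ahead of it and the grasp point (between the pads) lies 11 mm behind it; z points along the fingers, y is the line along which they close (so a half turn about z gives the same grasp; the last joint's range is limited). The gripper opens to 85 mm and grips with 20 to 120 N. Pads are 22 mm wide; open, the fingers measure 114 mm over their backs; the gripper's body (76 mm by 85 mm) begins 54 mm behind the grasp point. The pads swing forward as they close: fully open they stand 13 mm farther back than shut.
Start: joints at [-70.537, 12.628, 87.462, -0, 79.91, -7.225], TCP at [0.281, -0.558, 0.239] pointing down, gripper open.
Joint ranges: [-170.65, 170.65], [-52.31, 119.04], [5.05, 147.46], [-71.25, 251.25], [11.57, 151.72], [-153.62, 153.62]. Speed limits (degrees/s): [147.25, 147.25, 172.46, 180, 180, 180].

INTERFACE

Orientations are given as a 3x3 rotation matrix whose columns are the frame's x, y, z axes.
In Python, from workcell import bot gives the robot as it stands.
- The arm moves only by the tool play_rows, never from a script. Its argument "series" is a list that holds one entry, the list of rows, each a list of 7 numbers: the shift along the tool's x, y, z scaled (see below), then the turn, a rotation vector about the tool's x, y, z scaled (see below), then the opening, from -1 (shut) to 1 (fully open). In form: [[[dx, dy, dz, rx, ry, rz, hand], ...]]. A call has 1 to 20 rows; each row is the pose to reach, as a shift and turn from the pose commanded when the call began, along the tool's axes at that moment; what a row does not reach only later rows make up. The controller multiplies each number of a shift by 10 cm and each number of a turn by 90 degrees. A row lasts 1/12 s, in which the tool goes at most 41.7 mm and 7.16 degrees, less where a joint would pass 70% of its speed; a pose out of reach is approached as far as the arm can. A call with a number of a shift or a turn outside -1 to 1 is refused whole. A call with a gripper value outside its range is refused whole. The fingers move at their own pace and stop on an object; "grip_force" is the grip in N (left out, the last holds). Time passes only in rows, so rows that repeat a pose let the fingers close. It gives the time, the measured TCP pose, the force, the opening and the grip force at its end, in the units of the state.
- bot.get_obs(): the state, without advancing time (a new reading comes with each control period).
- bot.read_camera(name): name is "scene" or "top" or "wrist"; returns the picture (400x640x3 uint8, blue, green, red); there is no depth.
- bot.get_calibration(name): a dict with "K" (3x3 intrinsics, pixels), "R" (3x3) and "t" (3): a world point X has camera coordinates R X + t; the wrist camera has in their place "mount" (4x4, takes a point from camera to tool coordinates, whose origin is the TCP and whose axes are the flange's). Camera axes: x right, y down, z forward; pixel columns grow to the right and rows downward; lengths in m; the calibration is good to about 2 mm. A picture is of the moment at which its call begins: read the wrist's pose just before it. get_calibration takes no time and is no camera call.
- bot.close_job(): hands the job in; it is judged then, once.
The state is a dict: "time_s": time; "qpos": joint angles; "qd": joint speeds; "tau": joint torques, N m; "ee_pos": TCP position; "ee_rot": TCP orientation; "contact_force": force on the tool from outside, world axes, zero at the start; "ft_torque": the same for the moment, N m; "gripper_width": finger opening in m; "gripper_force": force on a finger pad.
Only numpy, scipy, OpenCV 4.12 (cv2) and the standard library are available. Lean on these libraries where they do the work, as an engineer would, in place of code of your own. Each camera call takes 0.05 s, during which the arm holds its last target. There are 200 camera calls.

## Working session

There is one attempt and no reset: what is moved stays moved. The work goes in short steps, Python scripts to look and compute and a tool call to move; the robot and the scene stay as the last step left them, time stands still between calls to the robot, and variables do not carry over. Pictures are saved under pics/ and viewed, at most 14 in all, crops included, and the job is handed in when it is done.

Besides the shell and the picture viewer there is one more tool, called after "Call:" in YAML: its name, and indented under it one key for each argument. play_rows: Moves the arm, as the interface text tells. Shifts and turns lie within -1 to 1; 1 stands for 10 cm of shift or 90 degrees of turn. Its arguments: {"type":"object","properties":{"series":{"type":"array"},"grip_force":{"type":"number"}},"required":["series"]}

```bash
mkdir -p pics; ls; python3 - <<'E'
from workcell import bot
import cv2
o=bot.get_obs();print(o['time_s'],o['ee_pos'],o['ee_rot'],o['gripper_width'])
for n in('scene','top'):
    cv2.imwrite(f'pics/{n}0.png',bot.read_camera(n)); c=bot.get_calibration(n);print(n,c)
print(bot.get_calibration('wrist'))
E
```

```text
pics
0.0 [ 0.2805329  -0.55784352  0.23818697] [[ 8.93446311e-01  4.49169502e-01 -6.69573330e-04]
 [ 4.49169942e-01 -8.93444433e-01  1.84622562e-03]
 [ 2.31041679e-04 -1.95025568e-03 -9.99998072e-01]] 0.08541594038576977
scene {'K': array([[410.23108705,   0.        , 318.61116049],
       [  0.        , 410.23108705, 196.11549274],
       [  0.        ,   0.        ,   1.        ]]), 'R': array([[-0.52641498,  0.85021125, -0.0053013 ],
       [ 0.59581127,  0.36443879, -0.71567681],
       [-0.60654447, -0.37990157, -0.69841149]]), 't': array([ 0.27309517, -0.25658258,  1.23056114])}
top {'K': array([[493.43847081,   0.        , 319.6101672 ],
       [  0.        , 493.43847081, 201.62862566],
       [  0.        ,   0.        ,   1.        ]]), 'R': array([[-1.03470479e-02, -9.99946411e-01, -3.36244125e-04],
       [-9.91983292e-01,  1.03070003e-02, -1.25948061e-01],
       [ 1.25944777e-01, -9.69642068e-04, -9.92036780e-01]]), 't': array([-0.01304068,  0.55294369,  1.17540607])}
{'K': array([[308.82440625,   0.        , 312.90107146],
       [  0.        , 308.82440625, 198.79628045],
       [  0.        ,   0.        ,   1.        ]]), 'mount': array([[-7.91280475e-04, -9.65210751e-01, -2.61471947e-01,
         6.58740435e-02],
       [ 9.99999625e-01, -6.71489297e-04, -5.47483167e-04,
        -3.38548453e-04],
       [ 3.52861025e-04, -2.61472282e-01,  9.65210920e-01,
        -1.34178010e-01],
       [ 0.00000000e+00,  0.00000000e+00,  0.00000000e+00,
         1.00000000e+00]])}
```

View pics/scene0.png

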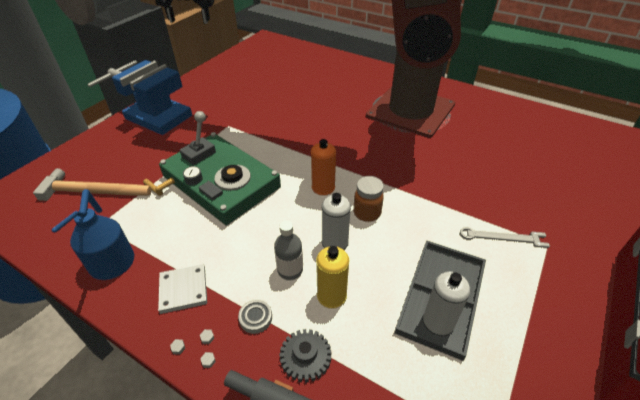

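View pics/top0.png

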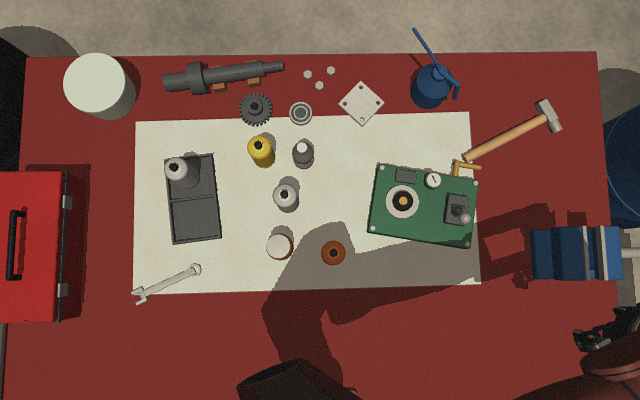

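Scene: the candidates are the bare aluminium can at top (285,195) / scene (336,225), the full can in the rack at top (177,168), the orange look-alike at (333,252), the yellow look-alike at (261,150) and the grey bottle at (303,152). The jar is at (279,246). I choose (285,195): bare aluminium, black head, standing in the row between jar and bottle. The station is at (423,205) and the rack at (193,200).

```bash
cat > h.py <<'E'
import numpy as np, cv2
from workcell import bot
C={n:bot.get_calibration(n) for n in('scene','top')}
def ray(n,p):
    c=C[n]; return -c['R'].T@c['t'], c['R'].T@np.linalg.inv(c['K'])@np.array([p[0],p[1],1.])
def plane(n,p,z):
    o,d=ray(n,p); return o+d*(z-o[2])/d[2]
def tri(p,q):
    (a,u),(b,v)=ray('scene',p),ray('top',q)
    s=np.linalg.lstsq(np.c_[u,-v],b-a,rcond=None)[0]; A=a+u*s[0];B=b+v*s[1]
    return (A+B)/2,np.linalg.norm(A-B)
def comps(m,amin=20):
    n,l,s,c=cv2.connectedComponentsWithStats(m.astype(np.uint8)); return [(l==i,s[i],c[i]) for i in range(1,n) if s[i,4]>amin]
E
python3 - <<'E'
from h import *
np.set_printoptions(precision=4,suppress=True)
t=cv2.imread('pics/top0.png');s=cv2.imread('pics/scene0.png')
def rect(m): 
    return cv2.minAreaRect(np.argwhere(m)[:,::-1].astype(np.float32))
hsv=cv2.cvtColor(t,cv2.COLOR_BGR2HSV)
g=(cv2.inRange(hsv,(50,80,20),(90,255,255))>0); g[:, :350]=0;g[:, 490:]=0
k=max(comps(g),key=lambda c:c[1][4]); r=rect(k[0]); print('green',r)
b=cv2.boxPoints(r); print(np.array([plane('top',p,.045) for p in b]))
gy=(hsv[...,2]<105)&(hsv[...,1]<60); gy[:, :155]=0; gy[:,230:]=0;gy[:140]=0;gy[255:]=0
k=max(comps(gy),key=lambda c:c[1][4]); r=rect(k[0]); print('rack',r)
print(np.array([plane('top',p,.02) for p in cv2.boxPoints(r)]))
v=hsv[...,2]
for nm,(x,y) in dict(can=(285,193),full=(176,168),bottle=(303,148),pad=(402,201)).items():
    w=v[y-16:y+16,x-16:x+16]<60
    for c in comps(w,8): print(nm,c[1],c[2]+[x-16,y-16])
a=cv2.resize(t[130:280,230:330],(400,600),interpolation=cv2.INTER_CUBIC)
b=cv2.resize(t[155:255,365:485],(400,333),interpolation=cv2.INTER_CUBIC)
c=cv2.resize(s[100:180,160:300],(400,229),interpolation=cv2.INTER_CUBIC)
o=np.zeros((600,800,3),np.uint8);o[:,:400]=a;o[:333,400:]=b;o[340:569,400:]=c
cv2.imwrite('pics/crop1.png',o)
E
```

```text
green ((423.28070068359375, 206.292724609375), (103.78518676757812, 69.42443084716797), 9.335000038146973)
[[ 0.4761 -0.131   0.045 ]
 [ 0.6441 -0.1624  0.045 ]
 [ 0.5996 -0.4118  0.045 ]
 [ 0.4331 -0.3762  0.045 ]]
rack ((192.3231658935547, 198.40853881835938), (86.57831573486328, 50.246341705322266), 83.6598129272461)
[[0.6688 0.3745 0.02  ]
 [0.6818 0.2493 0.02  ]
 [0.4653 0.2221 0.02  ]
 [0.453  0.3446 0.02  ]]
can [12 13  7  8 43] [284.     193.5814]
full [21  4 11 11 57] [187.6842 159.6491]
full [ 9 11  9  8 50] [173.28 166.84]
full [ 7 26  3  6 11] [168.3636 180.7273]
bottle [ 8 29 10  3 10] [299.5 162.4]
pad [  7   6  20  20 244] [402.2623 200.668 ]
```

View pics/crop1.png

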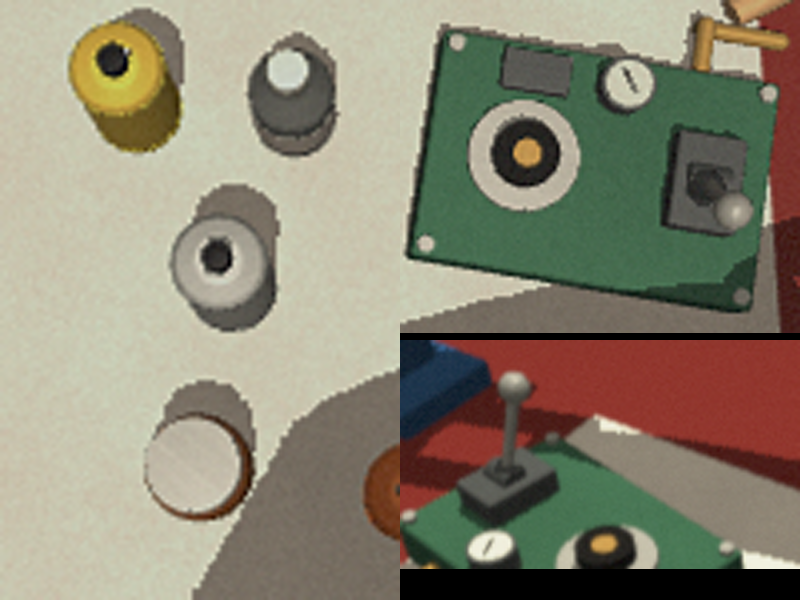

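The crop shows the bare aluminium can at crop (217,257), top (284,194), between jar and bottle, which confirms the choice. The collar and pad are at crop (526,152). The lever ball is at crop (733,210), leaning to the near (-x) side.

```bash
cat >> h.py <<'E'
np.set_printoptions(precision=4,suppress=True)
def go(p,yaw,o=None):
    """whole shift (units of 10 cm, tool axes now) and turn (units of 90 deg) to reach p, tool down, x axis at yaw (rad)"""
    o=o or bot.get_obs(); R=o['ee_rot']
    T=np.array([[np.cos(yaw),np.sin(yaw),0],[np.sin(yaw),-np.cos(yaw),0],[0,0,-1]])
    return R.T@(np.array(p)-o['ee_pos'])*10, cv2.Rodrigues(R.T@T)[0].ravel()/(np.pi/2)
E
python3 - <<'E'
from h import *
yaw=-.178;cx=np.array([.538,-.270]);X=np.array([np.cos(yaw),np.sin(yaw)]);Y=np.array([-X[1],X[0]])
print('pad model',cx+.055*Y,'seen',plane('top',(402.3,200.7),.067), plane('top',(365+(526-400)*.3,155+152*.3),.067))
piv=cx-.075*Y; print('piv',piv)
b=plane('top',(465,218),.139); print('ball',b,'station xy',X@(b[:2]-cx),Y@(b[:2]-cx))
print('ball tri',tri((160+(514-400)*.35,100+(387-340)*.35),(465,218)))
for q in((284,193.6),(284.25,194.2)): print('can head',plane('top',q,.14))
t,s=cv2.imread('pics/top0.png'),cv2.imread('pics/scene0.png')
w=s[188:206,326:346].max(2)<60
for c in comps(w,8): print('scene head',c[1],c[2]+[326,188], tri(c[2]+[326,188],(284,193.8)))
rx=np.array([np.cos(.131),np.sin(.131)]);print('free',np.array([.567,.2975])-rx*.0525)
print('full',plane('top',(173.3,166.8),.14))
a=yaw;st=piv-X*.085
for p,y in(((*st,.2),yaw),):print('to lever start',p,go(p,y))
E
```

```text
pad model [ 0.5477 -0.2159] seen [ 0.5489 -0.2162  0.067 ] [ 0.5491 -0.2174  0.067 ]
piv [ 0.5247 -0.3438]
ball [ 0.4994 -0.3426  0.139 ] station xy -0.025146259595560706 -0.07829159438232922
ball tri (array([ 0.4979, -0.34  ,  0.1431]), np.float64(0.00333184689667227))
can head [0.5584 0.061  0.14  ]
can head [0.5571 0.0605 0.14  ]
scene head [ 7  5  8 11 69] [336.0145 197.913 ] (array([0.5583, 0.0626, 0.1335]), np.float64(0.0024365474634941067))
free [0.5149 0.2906]
full [0.6222 0.311  0.14  ]
to lever start (np.float64(0.4410634036622134), np.float64(-0.3287647538108093), 0.2) (array([ 2.4634, -1.3256,  0.3859]), array([-0.0011,  0.0002,  0.4098]))
```

Call:
play_rows:
  series:
    - [[1,-0.6,0,0,0,0,-1],[1,-0.6,0,0,0,0,-1],[1,-0.6,0,0,0,0,-1],[1,-0.6,0,0,0,0,-1]]

```text
time_s: 0.43
ee_pos: [0.3458, -0.455, 0.2386]
ee_rot: [[0.892, 0.453, 0.001], [0.453, -0.892, 0.004], [0.002, -0.003, -1.0]]
contact_force: [0.3, -0.8, 0.1]
gripper_width: 0.0385
gripper_force: 0.0
```

Call:
play_rows:
  series:
    - [[1,-0.6,0,0,0,0,-1],[1,-0.6,0,0,0,0,-1],[1,-0.6,0,0,0,0,-1],[1,-0.6,0,0,0,0,-1]]

```text
time_s: 0.77
ee_pos: [0.4079, -0.3568, 0.2389]
ee_rot: [[0.891, 0.453, 0.001], [0.453, -0.891, 0.003], [0.002, -0.002, -1.0]]
contact_force: [0.2, -0.5, 0.4]
gripper_width: -0.0001
gripper_force: 0.0
```

Call:
play_rows:
  series:
    - [[0.46,-0.13,0.39,0,0,0.41,-1],[0.46,-0.13,0.39,0,0,0.41,-1],[0.46,-0.13,0.39,0,0,0.41,-1],[0.46,-0.13,0.39,0,0,0.41,-1],[0.46,-0.13,0.39,0,0,0.41,-1],[0.46,-0.13,0.39,0,0,0.41,-1],[0.46,-0.13,0.39,0,0,0.41,-1],[0.46,-0.13,0.39,0,0,0.41,-1]]

```text
time_s: 1.43
ee_pos: [0.4405, -0.3294, 0.2002]
ee_rot: [[0.985, -0.174, -0.0], [-0.174, -0.985, 0.0], [-0.0, -0.0, -1.0]]
contact_force: [-0.5, -0.1, 0.3]
gripper_width: 0.0001
gripper_force: 0.0
```

```bash
python3 - <<'E'
from h import *
o=bot.get_obs();print(o['time_s'],o['ee_pos'],o['gripper_width'],go((.441,-.329,.132),-.178,o))
cv2.imwrite('pics/scene1.png',bot.read_camera('scene')[60:240,130:370].repeat(3,0).repeat(3,1))
E
```

```text
1.4333 [ 0.4405 -0.3294  0.2002] 0.00012720575061026508 (array([ 0.0041, -0.0052,  0.6816]), array([-0.    ,  0.0001,  0.0018]))
```

View pics/scene1.png

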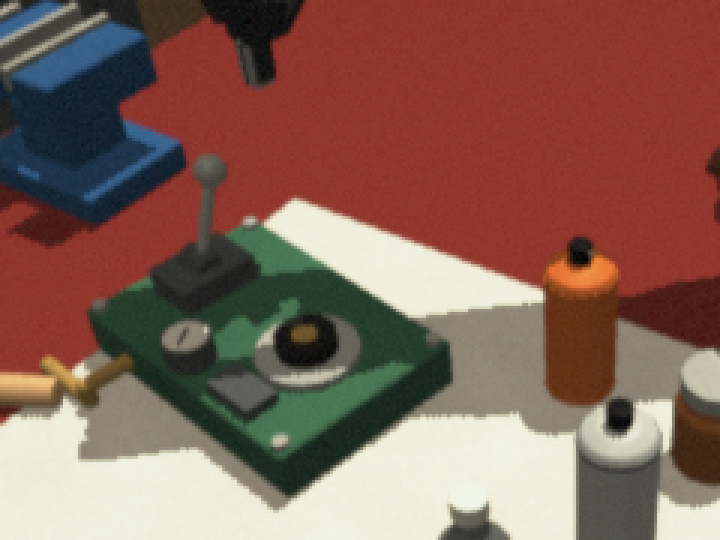

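The shut fingers hang above and behind the ball (crop (258,75) against ball (210,170)). Next I lower and push the ball along station +x.

Call:
play_rows:
  series:
    - [[0,0,0.34,0,0,0,-1],[0,0,0.68,0,0,0,-1],[0,0,0.68,0,0,0,-1],[0,0,0.68,0,0,0,-1]]

```text
time_s: 1.82
ee_pos: [0.4393, -0.3279, 0.1306]
ee_rot: [[0.984, -0.176, -0.004], [-0.176, -0.984, 0.004], [-0.004, -0.003, -1.0]]
contact_force: [0.6, -0.4, 0.7]
gripper_width: -0.0001
gripper_force: 0.0
```

Call:
play_rows:
  series:
    - [[0.1,0,0,0,0,0,-1],[0.2,0,0,0,0,0,-1],[0.27,0,0,0,0,0,-1],[0.33,0,0,0,0,0,-1],[0.38,0,0,0,0,0,-1],[0.43,0,0,0,0,0,-1],[0.48,0,0,0,0,0,-1],[0.53,0,0,0,0,0,-1],[0.58,0,0,0,0,0,-1],[0.63,0,0,0,0,0,-1],[0.68,0,0,0,0,0,-1],[0.73,0,0,0,0,0,-1],[0.78,0,0,0,0,0,-1],[0.83,0,0,0,0,0,-1],[0.87,0,0,0,0,0,-1],[0.9,0,0,0,0,0,-1],[0.93,0,0,0,0,0,-1],[0.93,0,0,0,0,0,-1]]

```text
time_s: 3.32
ee_pos: [0.5328, -0.3456, 0.1322]
ee_rot: [[0.984, -0.177, 0.0], [-0.177, -0.984, 0.0], [0.0, -0.0, -1.0]]
contact_force: [0.6, 0.1, 0.4]
gripper_width: -0.0002
gripper_force: 0.0
```

```bash
python3 - <<'E'
from h import *
o=bot.get_obs();print(o['time_s'],o['ee_pos'],o['contact_force'])
cv2.imwrite('pics/scene2.png',bot.read_camera('scene')[60:240,130:370].repeat(3,0).repeat(3,1))
E
```

```text
3.3167 [ 0.5328 -0.3456  0.1322] [0.5914 0.1295 0.4142]
```

View pics/scene2.png

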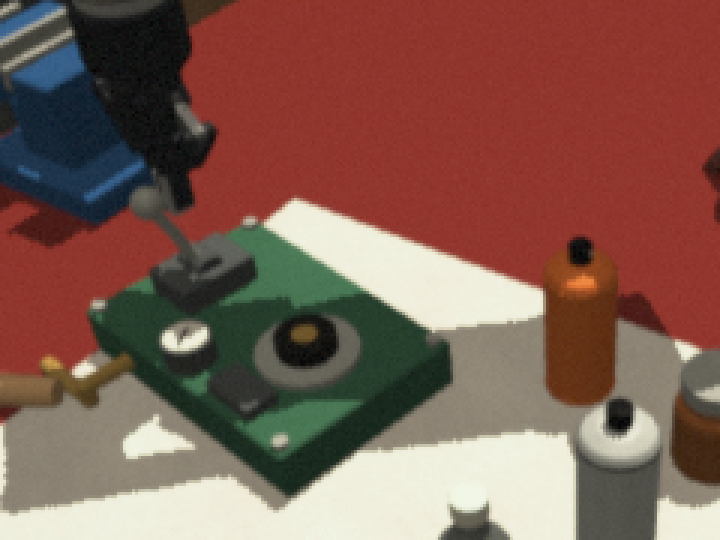

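The ball is now at crop (150,201), scene (180,127), leaning to the far side. I'll compute its angle.

```bash
python3 - <<'E'
from h import *
yaw=-.178;cx=np.array([.538,-.270]);X=np.array([np.cos(yaw),np.sin(yaw)]);Y=np.array([-X[1],X[0]])
def ang(p):
    o,d=ray('scene',p); k=(-.075-Y@(o[:2]-cx))/(Y@d[:2]); b=o+k*d
    x=X@(b[:2]-cx); z=b[2]-.067; return x,z,.5+np.arctan2(x,z)
print(ang((180,127)),ang((130+210/3,60+170/3)))
o=bot.get_obs()
E
```

```text
(np.float64(0.0268473476534973), np.float64(0.07468935807265847), np.float64(0.8450716550495393)) (np.float64(-0.028386593086895003), np.float64(0.07499533914064277), np.float64(0.1381543750217728))
```

Call:
play_rows:
  series:
    - [[0.03,0,0,0,0,0,-1],[0.06,0,0,0,0,0,-1],[0.09,0,0,0,0,0,-1],[0.11,0,0,0,0,0,-1],[0.12,0,0,0,0,0,-1],[0.12,0,0,0,0,0,-1],[0.12,0,0,0,0,0,-1]]

```text
time_s: 3.95
ee_pos: [0.5417, -0.3473, 0.1321]
ee_rot: [[0.984, -0.177, -0.006], [-0.177, -0.984, 0.002], [-0.006, -0.001, -1.0]]
contact_force: [-11.1, 3.4, 5.4]
gripper_width: 0.0004
gripper_force: 5.7
```

```bash
python3 - <<'E'
from h import *
yaw=-.178;cx=np.array([.538,-.270]);X=np.array([np.cos(yaw),np.sin(yaw)]);Y=np.array([-X[1],X[0]])
o=bot.get_obs();print(o['time_s'],o['ee_pos'],o['contact_force'],o['ee_rot'])
s=bot.read_camera('scene');a=cv2.imread('pics/scene2.png')[::3,::3]
np.set_printoptions(linewidth=250)
cv2.imwrite('pics/scene3.png',np.hstack([s[110:160,160:220].repeat(6,0).repeat(6,1),a[50:100,30:90].repeat(6,0).repeat(6,1)]))
E
```

```text
3.95 [ 0.5417 -0.3473  0.1321] [-11.1226   3.3566   5.3945] [[ 0.9841 -0.1773 -0.0058]
 [-0.1773 -0.9841  0.002 ]
 [-0.0061 -0.0009 -1.    ]]
```

View pics/scene3.png

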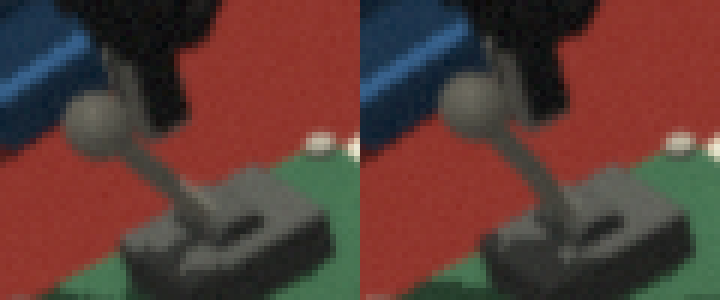

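The ball moved on a further 3 px and the push now meets 11 N, so the lever is on its open stop. Retreating.

Call:
play_rows:
  series:
    - [[-0.2,0,0,0,0,0,-1],[-0.5,0,0,0,0,0,-1],[-0.5,0,-0.3,0,0,0,-1],[-0.5,0,-0.7,0,0,0,0],[-0.5,0,-1,0,0,0,1],[-0.5,0,-1,0,0,0.113,1],[-0.5,0,-1,0,0,-0.113,1],[-0.5,0,-1,0,0,-0.113,1],[-0.5,0,-1,0,0,-0.113,1],[-0.5,0,-1,0,0,-0.113,1]]

```text
time_s: 4.83
ee_pos: [0.4953, -0.339, 0.2328]
ee_rot: [[1.0, 0.001, 0.001], [0.001, -1.0, -0.001], [0.001, 0.001, -1.0]]
contact_force: [-0.1, -1.4, -0.1]
gripper_width: 0.0832
gripper_force: 0.0
```

```bash
python3 - <<'E'
from h import *
o=bot.get_obs();print(o['time_s'],o['ee_pos'],o['contact_force'],o['gripper_width'],go((.558,.0615,.23),0,o))
E
```

```text
4.8333 [ 0.4953 -0.339   0.2328] [-0.0553 -1.3972 -0.1235] 0.08322519252316042 (array([ 0.6314, -4.0044,  0.0258]), array([ 0.0004, -0.0006,  0.0007]))
```

Now four 10 cm steps along +y, to stop above the can.

Call:
play_rows:
  series:
    - [[0.16,-1,0,0,0,0,1],[0.16,-1,0,0,0,0,1],[0.16,-1,0,0,0,0,1]]

```text
time_s: 5.08
ee_pos: [0.5115, -0.2354, 0.2323]
ee_rot: [[1.0, -0.002, 0.001], [-0.002, -1.0, 0.002], [0.001, -0.002, -1.0]]
contact_force: [0.5, -0.1, 0.6]
gripper_width: 0.0853
gripper_force: 0.0
```

Call:
play_rows:
  series:
    - [[0.16,-1,0,0,0,0,1],[0.16,-1,0,0,0,0,1],[0.16,-1,0,0,0,0,1]]

```text
time_s: 5.33
ee_pos: [0.5276, -0.1348, 0.2326]
ee_rot: [[1.0, -0.001, 0.001], [-0.001, -1.0, 0.002], [0.001, -0.002, -1.0]]
contact_force: [0.7, 0.2, 0.4]
gripper_width: 0.0856
gripper_force: 0.0
```

Call:
play_rows:
  series:
    - [[0.16,-1,0,0,0,0,1],[0.16,-1,0,0,0,0,1],[0.16,-1,0,0,0,0,1]]

```text
time_s: 5.58
ee_pos: [0.5436, -0.0346, 0.2327]
ee_rot: [[1.0, -0.001, 0.001], [-0.001, -1.0, 0.002], [0.001, -0.002, -1.0]]
contact_force: [0.2, -0.2, 0.2]
gripper_width: 0.085
gripper_force: 0.0
```

Call:
play_rows:
  series:
    - [[0.16,-1,0,0,0,0,1],[0.16,-1,0,0,0,0,1],[0.16,-1,0,0,0,0,1],[0.16,-1,0,0,0,0,1],[0.16,-1,0,0,0,0,1]]

```text
time_s: 6.0
ee_pos: [0.5594, 0.0622, 0.2324]
ee_rot: [[1.0, 0.0, 0.0], [0.0, -1.0, -0.0], [0.0, 0.0, -1.0]]
contact_force: [-0.4, -0.6, -0.3]
gripper_width: 0.0856
gripper_force: 0.0
```

```bash
cat >> h.py <<'E'
Wc=bot.get_calibration('wrist')
def wplane(o,p,z):
    R=o['ee_rot'];M=Wc['mount'];c=o['ee_pos']+R@M[:3,3];d=R@M[:3,:3]@np.linalg.inv(Wc['K'])@np.array([p[0],p[1],1.])
    return c+d*(z-c[2])/d[2]
def wpix(o,X):
    R=o['ee_rot'];M=Wc['mount'];p=Wc['K']@(M[:3,:3].T@(R.T@(np.array(X)-o['ee_pos'])-M[:3,3]));return p[:2]/p[2]
E
python3 - <<'E'
from h import *
o=bot.get_obs();print(o['time_s'],o['ee_pos'],o['contact_force'],o['gripper_width'],go((.558,.0615,.095),0,o))
w=bot.read_camera('wrist');print(wpix(o,(.558,.0615,.14)),wpix(o,(.558,.0615,.112)))
cv2.imwrite('pics/wrist1.png',w)
E
```

```text
6.0 [0.5594 0.0622 0.2324] [-0.4017 -0.6083 -0.268 ] 0.0856086268412488 (array([-0.0141,  0.0064,  1.3742]), array([ 0.0002, -0.0002,  0.0002]))
[314.204 205.997] [314.0623 196.6791]
```

View pics/wrist1.png

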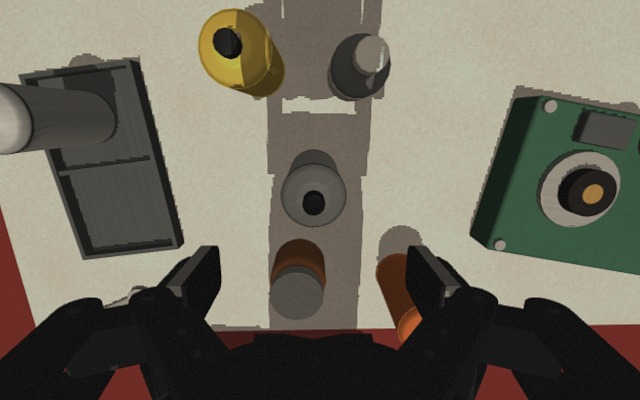

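The head is at wrist (313,203), matching the prediction (314,206), with neighbours clear of the jaws. I go straight down and grip.

Call:
play_rows:
  series:
    - [[0,0,0.3,0,0,0,1],[0,0,0.6,0,0,0,1],[0,0,0.8,0,0,0,1],[0,0,1,0,0,0,1],[0,0,1,0,0,0,1]]

```text
time_s: 6.47
ee_pos: [0.556, 0.0595, 0.1276]
ee_rot: [[1.0, -0.004, -0.008], [-0.004, -1.0, -0.0], [-0.008, 0.0, -1.0]]
contact_force: [-1.0, 0.3, -1.2]
gripper_width: 0.0853
gripper_force: 0.0
```

Call:
play_rows:
  series:
    - [[0,0,0.15,0,0,0,1],[0,0,0.3,0,0,0,1],[0,0,0.46,0,0,0,1],[0,0,0.46,0,0,0,1],[0,0,0.46,0,0,0,0.2],[0,0,0.46,0,0,0,-1],[0,0,0.46,0,0,0,-1],[0,0,0.46,0,0,0,-1],[0,0,0.46,0,0,0,-1],[0,0,0.46,0,0,0,-1],[0,0,0.46,0,0,0,-1],[0,0,0.46,0,0,0,-1]]
  grip_force: 70

```text
time_s: 7.47
ee_pos: [0.5609, 0.061, 0.0886]
ee_rot: [[1.0, -0.001, 0.004], [-0.001, -1.0, -0.0], [0.004, 0.0, -1.0]]
contact_force: [0.4, 0.2, 6.3]
gripper_width: 0.0542
gripper_force: 74.2
```

Call:
play_rows:
  series:
    - [[0,0,-0.1,0,0,0,-1],[0,0,-0.2,0,0,0,-1],[0,0,-0.4,0,0,0,-1],[0,0,-0.6,0,0,0,-1],[0,0,-0.8,0,0,0,-1],[0,0,-1,0,0,0,-1],[0,0,-1,0,0,0,-1],[0,0,-1,0,0,0,-1],[0,0,-1,0,0,0,-1]]

```text
time_s: 8.22
ee_pos: [0.5584, 0.0611, 0.1853]
ee_rot: [[1.0, -0.001, -0.001], [-0.001, -1.0, 0.0], [-0.001, -0.0, -1.0]]
contact_force: [-0.7, -0.3, -3.4]
gripper_width: 0.0537
gripper_force: 74.3
```

```bash
python3 - <<'E'
from h import *
o=bot.get_obs();print(o['time_s'],o['ee_pos'],o['contact_force'],o['gripper_width'],o['gripper_force'],go((.549,-.2165,.188),0,o))
w=bot.read_camera('wrist')
cv2.imwrite('pics/wrist2.png',w)
m=w.max(2)<45; m[:,:270]=0;m[:,360:]=0;m[:100]=0
for c in comps(m,60):print(c[1],c[2])
print('pred head in hand',wpix(o,o['ee_pos']+[0,0,.052]))
E
```

```text
8.2167 [0.5584 0.0611 0.1853] [-0.7444 -0.324  -3.4114] 0.05365676167836102 74.2954695224762 (array([-0.0923,  2.7763, -0.0265]), array([-0.    ,  0.0009, -0.0005]))
[270 220  90  18 275] [313.0582 225.9818]
[ 270  287   90  113 8063] [314.4077 352.3368]
pred head in hand [313.9914 333.2091]
```

View pics/wrist2.png

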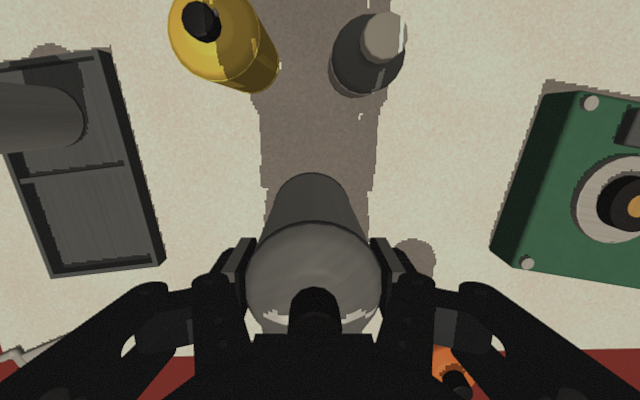

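The can is held upright: shoulder rim from (246,283) to (383,283), front of the rim at row 221, underside front at row 173, and head front at row 287. I check its offset in the hand and move toward the pad.

Call:
play_rows:
  series:
    - [[-0.03,0.92,0,0,0,0,-1],[-0.03,0.92,0,0,0,0,-1],[-0.03,0.92,0,0,0,0,-1],[-0.03,0.92,0,0,0,0,-1]]

```text
time_s: 8.6
ee_pos: [0.555, -0.0335, 0.1845]
ee_rot: [[1.0, -0.005, -0.003], [-0.005, -1.0, -0.0], [-0.003, 0.0, -1.0]]
contact_force: [0.4, -0.6, -3.1]
gripper_width: 0.0543
gripper_force: 75.2
```

Call:
play_rows:
  series:
    - [[-0.03,0.92,0,0,0,0,-1],[-0.03,0.92,0,0,0,0,-1],[-0.03,0.92,0,0,0,0,-1],[-0.03,0.92,0,0,0,0,-1]]

```text
time_s: 8.93
ee_pos: [0.5524, -0.1247, 0.185]
ee_rot: [[1.0, -0.004, -0.002], [-0.004, -1.0, 0.0], [-0.002, -0.0, -1.0]]
contact_force: [0.2, 0.1, -3.1]
gripper_width: 0.0544
gripper_force: 75.8
```

Call:
play_rows:
  series:
    - [[-0.03,0.92,0,0,0,0,-1],[-0.03,0.92,0,0,0,0,-1],[-0.03,0.92,0,0,0,0,-1],[-0.03,0.92,0,0,0,0,-1],[-0.03,0.92,0,0,0,0,-1]]

```text
time_s: 9.35
ee_pos: [0.5497, -0.2136, 0.1853]
ee_rot: [[1.0, -0.002, -0.001], [-0.002, -1.0, 0.002], [-0.001, -0.002, -1.0]]
contact_force: [-0.7, 0.3, -1.8]
gripper_width: 0.0548
gripper_force: 76.2
```

```bash
python3 - <<'E'
from h import *
o=bot.get_obs();print(o['time_s'],o['ee_pos'],o['contact_force'],o['gripper_width'],go((.549,-.2165,.188),0,o))
R,e=o['ee_rot'],o['ee_pos']
for dx in(-.003,0,.003):
    print(dx,'rim',wpix(o,e+R@[dx+.028,0,-.025]),'bottom',wpix(o,e+R@[dx+.028,0,.087]),'head',wpix(o,e+R@[dx+.009,0,-.053]))
w=bot.read_camera('wrist');t=bot.read_camera('top');s=bot.read_camera('scene')
o_=np.zeros((540,800,3),np.uint8);o_[:400,:400]=w[100:300,210:410].repeat(2,0).repeat(2,1);o_[:400,400:]=cv2.resize(s[90:220,150:280],(400,400));
cv2.imwrite('pics/mix.png',o_[:400])
E
```

```text
9.35 [ 0.5497 -0.2136  0.1853] [-0.703   0.3005 -1.8339] 0.054777479121851186 (array([-0.0073,  0.0291, -0.0275]), array([-0.0013,  0.0009, -0.001 ]))
-0.003 rim [313.7599 227.4111] bottom [313.351 173.245] head [314.0078 318.4607]
0 rim [313.7594 219.8466] bottom [313.3493 169.1515] head [314.0092 309.8725]
0.003 rim [313.7589 212.1784] bottom [313.3476 165.0291] head [314.0107 301.1385]
```

View pics/mix.png

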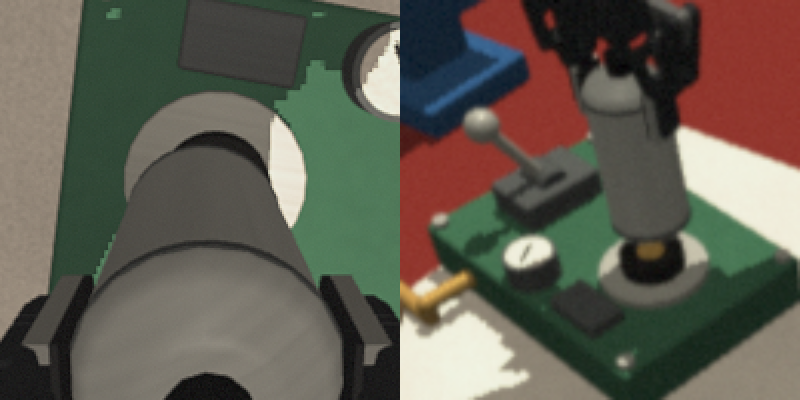

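The can hangs over the collar with the pad beneath it, about 3 mm to +y, and the lever ball at crop (481,125) stays open. I correct y and lower.

Call:
play_rows:
  series:
    - [[0,0.03,0,0,0,0,-1],[0,0.03,0.06,0,0,0,-1],[0,0.03,0.12,0,0,0,-1],[0,0.03,0.18,0,0,0,-1],[0,0.03,0.23,0,0,0,-1],[0,0.03,0.27,0,0,0,-1],[0,0.03,0.27,0,0,0,-1],[0,0.03,0.27,0,0,0,-1]]

```text
time_s: 10.17
ee_pos: [0.5497, -0.2178, 0.1588]
ee_rot: [[1.0, -0.001, -0.001], [-0.001, -1.0, 0.001], [-0.001, -0.0, -1.0]]
contact_force: [-0.0, -0.6, -2.2]
gripper_width: 0.0546
gripper_force: 76.2
```

Call:
play_rows:
  series:
    - [[0,0,0.03,0,0,0,-1],[0,0,0.06,0,0,0,-1],[0,0,0.09,0,0,0,-1],[0,0,0.12,0,0,0,-1],[0,0,0.15,0,0,0,-1],[0,0,0.18,0,0,0,-1],[0,0,0.2,0,0,0,-1],[0,0,0.22,0,0,0,-1],[0,0,0.22,0,0,0,-1],[0,0,0.22,0,0,0,-1]]

```text
time_s: 11.0
ee_pos: [0.5515, -0.2182, 0.1417]
ee_rot: [[1.0, -0.0, 0.004], [-0.0, -1.0, -0.002], [0.004, 0.002, -1.0]]
contact_force: [-6.5, 3.8, 21.6]
gripper_width: 0.0542
gripper_force: 78.5
```

Call:
play_rows:
  series:
    - [[0,0,0.02,0,0,0,-1],[0,0,0.02,0,0,0,-1],[0,0,0.02,0,0,0,-1],[0,0,0.02,0,0,0,-1],[0,0,0.02,0,0,0,-1],[0,0,0.02,0,0,0,-1],[0,0,0.02,0,0,0,-1],[0,0,0.02,0,0,0,-1],[0,0,0.02,0,0,0,-1],[0,0,0.02,0,0,0,-1],[0,0,0.02,0,0,0,-1],[0,0,0.02,0,0,0,-1],[0,0,0.02,0,0,0,-1],[0,0,0.02,0,0,0,-1],[0,0,0.02,0,0,0,-1],[0,0,0.02,0,0,0,-1]]

```text
time_s: 12.33
ee_pos: [0.5519, -0.2183, 0.1417]
ee_rot: [[1.0, -0.0, 0.005], [-0.0, -1.0, -0.002], [0.005, 0.002, -1.0]]
contact_force: [-9.7, 7.3, 31.5]
gripper_width: 0.0545
gripper_force: 79.7
```

```bash
python3 - <<'E'
from h import *
o=bot.get_obs();print(o['time_s'],o['ee_pos'],o['contact_force'],o['gripper_width'])
w=bot.read_camera('wrist');s=bot.read_camera('scene')
cv2.imwrite('pics/press.png',np.hstack([w[50:250,210:410].repeat(2,0).repeat(2,1),cv2.resize(s[90:220,150:280],(400,400))]))
E
```

```text
12.3333 [ 0.5519 -0.2183  0.1417] [-9.6869  7.2709 31.5085] 0.054505203056384705
```

View pics/press.png

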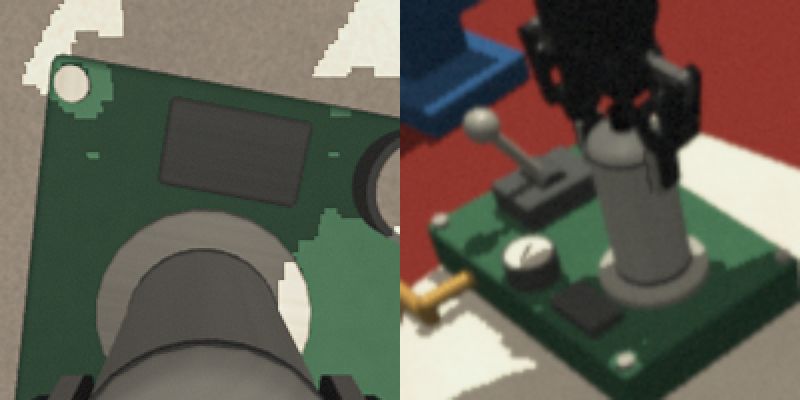

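The can sits flat on the collar and centred (crop columns 135–280 within collar 96–310). Height did not change as force rose to 31 N, so it is fully home, held for over 1.3 s. Lifting off and carrying to the rack.

Call:
play_rows:
  series:
    - [[0,0,-0.05,0,0,0,-1],[0,0,-0.1,0,0,0,-1],[0,0,-0.2,0,0,0,-1],[0,0,-0.3,0,0,0,-1],[0,0,-0.5,0,0,0,-1],[0,0,-0.7,0,0,0,-1],[0,0,-0.8,0,0,0,-1],[0,0,-0.8,0,0,0,-1],[0,0,-0.8,0,0,0,-1]]

```text
time_s: 13.18
ee_pos: [0.55, -0.2179, 0.2152]
ee_rot: [[1.0, -0.001, 0.0], [-0.001, -1.0, -0.0], [0.0, 0.0, -1.0]]
contact_force: [0.1, -0.2, -2.9]
gripper_width: 0.0544
gripper_force: 76.3
```

```bash
python3 - <<'E'
from h import *
o=bot.get_obs();print(o['time_s'],o['ee_pos'],o['contact_force'],go((.515,.2906,.21),.131,o))
E
```

```text
13.1833 [ 0.55   -0.2179  0.2152] [ 0.1086 -0.192  -2.9398] (array([-0.3545, -5.0852,  0.0507]), array([ 0.0001, -0.0003, -0.0839]))
```

Call:
play_rows:
  series:
    - [[-0.06,-0.9,0,0,0,0,-1],[-0.06,-0.9,0,0,0,0,-1],[-0.06,-0.9,0,0,0,0,-1],[-0.06,-0.9,0,0,0,0,-1]]

```text
time_s: 13.52
ee_pos: [0.5428, -0.1249, 0.2132]
ee_rot: [[1.0, 0.003, -0.003], [0.003, -1.0, 0.002], [-0.003, -0.002, -1.0]]
contact_force: [0.9, 0.6, -3.2]
gripper_width: 0.0544
gripper_force: 76.3
```

Call:
play_rows:
  series:
    - [[-0.06,-0.9,0,0,0,0,-1],[-0.06,-0.9,0,0,0,0,-1],[-0.06,-0.9,0,0,0,0,-1],[-0.06,-0.9,0,0,0,0,-1]]

```text
time_s: 13.85
ee_pos: [0.5375, -0.0362, 0.2141]
ee_rot: [[1.0, 0.002, -0.002], [0.002, -1.0, 0.001], [-0.002, -0.001, -1.0]]
contact_force: [0.4, -0.9, -2.4]
gripper_width: 0.0542
gripper_force: 76.5
```

Call:
play_rows:
  series:
    - [[-0.06,-0.9,0,0,0,0,-1],[-0.06,-0.9,0,0,0,0,-1],[-0.06,-0.9,0,0,0,0,-1],[-0.06,-0.9,0,0,0,0,-1]]

```text
time_s: 14.18
ee_pos: [0.532, 0.053, 0.2145]
ee_rot: [[1.0, 0.002, -0.001], [0.002, -1.0, -0.0], [-0.001, 0.0, -1.0]]
contact_force: [0.0, 0.3, -1.5]
gripper_width: 0.0541
gripper_force: 76.7
```

Call:
play_rows:
  series:
    - [[-0.06,-0.9,0,0,0,0,-1],[-0.06,-0.9,0,0,0,0,-1],[-0.06,-0.9,0,0,0,0,-1],[-0.06,-0.9,0,0,0,0,-1]]

```text
time_s: 14.52
ee_pos: [0.5265, 0.1424, 0.2148]
ee_rot: [[1.0, 0.002, -0.0], [0.002, -1.0, -0.0], [-0.0, 0.0, -1.0]]
contact_force: [0.2, 0.5, -3.5]
gripper_width: 0.0543
gripper_force: 76.8
```

Call:
play_rows:
  series:
    - [[-0.06,-0.9,0,0,0,0,-1],[-0.06,-0.9,0,0,0,0,-1],[-0.06,-0.9,0,0,0,0,-1],[-0.06,-0.9,0,0,0,0,-1]]

```text
time_s: 14.85
ee_pos: [0.5208, 0.2321, 0.2148]
ee_rot: [[1.0, 0.001, -0.0], [0.001, -1.0, -0.001], [-0.0, 0.001, -1.0]]
contact_force: [0.6, 0.2, -2.8]
gripper_width: 0.0545
gripper_force: 76.9
```

Call:
play_rows:
  series:
    - [[-0.06,-0.58,0,0,0,-0.083,-1],[-0.06,-0.58,0,0,0,-0.083,-1],[-0.06,-0.58,0,0,0,-0.083,-1],[-0.06,-0.58,0,0,0,-0.083,-1],[-0.06,-0.58,0,0,0,-0.083,-1]]

```text
time_s: 15.27
ee_pos: [0.5151, 0.2877, 0.2149]
ee_rot: [[0.992, 0.127, -0.0], [0.127, -0.992, -0.002], [-0.001, 0.002, -1.0]]
contact_force: [-0.1, -0.1, -2.7]
gripper_width: 0.0547
gripper_force: 77.0
```

```bash
python3 - <<'E'
from h import *
o=bot.get_obs();print(o['time_s'],o['ee_pos'],o['contact_force'],o['gripper_width'],go((.515,.2906,.095),.131,o))
w=bot.read_camera('wrist');t=bot.read_camera('top')
cv2.imwrite('pics/rack.png',np.hstack([cv2.resize(w,(480,300)),cv2.resize(t[140:260,130:258],(320,300))]))
E
```

```text
15.2667 [0.5151 0.2877 0.2149] [-0.1337 -0.0992 -2.7221] 0.05467743197836938 (array([ 0.0035, -0.0306,  1.1987]), array([ 0.001 ,  0.0004, -0.0021]))
```

View pics/rack.png

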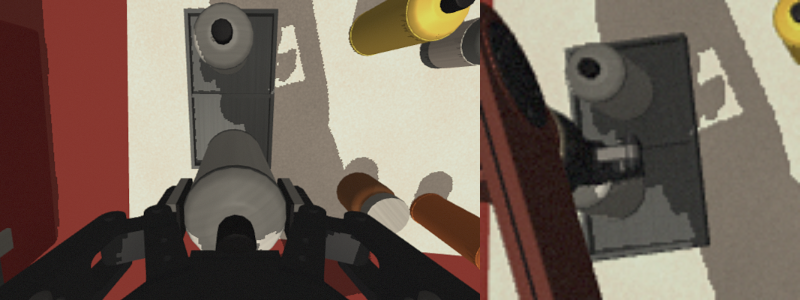

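The can hangs over the free near bay (wrist view: can columns 205–267 over rack columns 185–278), with the full can upright in the far bay. Lowering gently.

Call:
play_rows:
  series:
    - [[0,-0.02,0.2,0,0,0,-1],[0,-0.02,0.4,0,0,0,-1],[0,-0.02,0.6,0,0,0,-1],[0,-0.02,0.8,0,0,0,-1],[0,-0.02,0.9,0,0,0,-1],[0,-0.02,1,0,0,0,-1],[0,-0.02,1,0,0,0,-1],[0,-0.02,1,0,0,0,-1]]

```text
time_s: 16.03
ee_pos: [0.5143, 0.2918, 0.1155]
ee_rot: [[0.992, 0.129, -0.0], [0.129, -0.992, -0.0], [-0.0, 0.0, -1.0]]
contact_force: [-0.2, -0.1, -2.6]
gripper_width: 0.0546
gripper_force: 77.0
```

Call:
play_rows:
  series:
    - [[0,0,0.04,0,0,0,-1],[0,0,0.08,0,0,0,-1],[0,0,0.12,0,0,0,-1],[0,0,0.16,0,0,0,-1],[0,0,0.19,0,0,0,-1],[0,0,0.21,0,0,0,-1],[0,0,0.21,0,0,0,-1],[0,0,0.21,0,0,0,-1]]

```text
time_s: 16.7
ee_pos: [0.5141, 0.2922, 0.0942]
ee_rot: [[0.992, 0.129, -0.0], [0.129, -0.992, -0.0], [-0.0, -0.0, -1.0]]
contact_force: [0.6, -1.0, -2.3]
gripper_width: 0.0544
gripper_force: 77.1
```

Nearly touching; 1 mm more, then release.

Call:
play_rows:
  series:
    - [[0,0,0.01,0,0,0,-1],[0,0,0.015,0,0,0,-1],[0,0,0.015,0,0,0,-1],[0,0,0.015,0,0,0,-1]]

```text
time_s: 17.03
ee_pos: [0.5145, 0.2923, 0.0937]
ee_rot: [[0.992, 0.129, 0.001], [0.129, -0.992, 0.0], [0.001, -0.0, -1.0]]
contact_force: [-2.1, -0.5, 4.7]
gripper_width: 0.0547
gripper_force: 77.9
```

Call:
play_rows:
  series:
    - [[0,0,0,0,0,0,0.4],[0,0,0,0,0,0,0.7],[0,0,0,0,0,0,1],[0,0,0,0,0,0,1],[0,0,0,0,0,0,1],[0,0,0,0,0,0,1],[0,0,-0.1,0,0,0,1],[0,0,-0.3,0,0,0,1],[0,0,-0.6,0,0,0,1],[0,0,-1,0,0,0,1],[0,0,-1,0,0,0,1],[0,0,-1,0,0,0,1]]

```text
time_s: 18.03
ee_pos: [0.5164, 0.2931, 0.1974]
ee_rot: [[0.992, 0.129, 0.007], [0.129, -0.992, 0.003], [0.008, -0.002, -1.0]]
contact_force: [-0.1, -0.4, -0.3]
gripper_width: 0.0855
gripper_force: 0.0
```

Call:
play_rows:
  series:
    - [[0,0,-0.3,0,0,0,1],[-0.4,0,-0.6,0,0,0,1],[-0.8,0,-0.6,0,0,0,1],[-0.8,0,-0.6,0,0,0,1],[-0.8,0,-0.6,0,0,0,1],[-0.8,0,-0.6,0,0,0,1]]

```text
time_s: 18.53
ee_pos: [0.4346, 0.2817, 0.2523]
ee_rot: [[0.992, 0.13, -0.0], [0.13, -0.992, -0.0], [-0.0, 0.0, -1.0]]
contact_force: [0.8, 0.2, 0.3]
gripper_width: 0.0851
gripper_force: 0.0
```

```bash
python3 - <<'E'
from h import *
o=bot.get_obs();print(o['time_s'],o['ee_pos'],o['contact_force'],o['gripper_width'])
w=bot.read_camera('wrist');s=bot.read_camera('scene')
cv2.imwrite('pics/final.png',np.hstack([cv2.resize(w,(400,250)),cv2.resize(s[80:370,140:500],(400,250))]).repeat(1,0))
E
```

```text
18.5333 [0.4346 0.2817 0.2523] [0.8035 0.1606 0.2902] 0.08511322417404381
```

View pics/final.png

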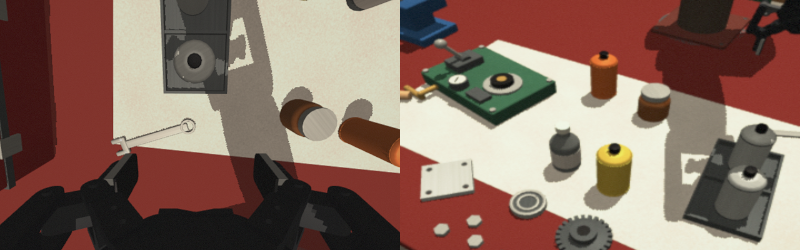

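The can stands upright in the free bay (wrist (194,60)), the full can is in the other bay, the lever is open with the pad up, the jar and bottle are in place, and the gripper is clear.

```bash
python3 -c "
from workcell import bot
print(bot.close_job())"
```

```text
the job is handed in; nothing more can be done
None
```

The job is handed in at about 18.5 s: the lever was swung to its open stop, the can was pressed home on the collar for over 1.3 s and now stands released in the rack's free bay, and the last pictures show the jar, bottle and full can still standing in place (the judge's verdict was not shown).

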